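# Shut the sachet bin past its spring catch

### The job

Shut the sliding lid of the sachet bin on the cafe counter: with your fingertips together, press the red spring catch down through the window in the lid and, keeping it down, push the lid along by its dark bar so that the lid passes over the catch, until the lid is fully shut and the catch has sprung up again behind it. Only press and push: do not pinch the bar or pick anything up, leave the milk jug, the cup and the jar where they are, and take your hand away at the end.

Things in the scene. Friction and masses are not known exactly. Their poses are not given: they have to be found in the camera images.
- bin: Steel sachet bin fixed to the counter, 296 mm long (x), 150 wide (y), side walls 93 high; origin at the centre of its underside, z up. The lid shuts towards its +x, where the sachets are; the red catch is at the -x end. A black inner deck under the window, 62 mm above the counter, 134 mm wide, spans x -142 to +48 mm: fingertips above it can move along freely.
- lid (a joint): Travel in m of the wooden sliding lid along the bin's +x: 0 wide open, 0.084 end stop, fully shut; starts at 0 to 0.008. It stays where left; about 1.5 N moves it, some 5 N while it rides over the catch. The plate is 185 mm long, 130 wide, 8 thick, its top 89 mm above the counter; it runs in guides and cannot be lifted. From 0.078 on, the catch springs up behind it and keeps it shut.
- lid_tail (a point): Top centre, 89 mm above the counter, of the lid's tail strip: 20 mm long (x), the rear end of the lid, behind a window 70 mm long (x) and 62 wide (y) that starts 10 mm ahead of this point. While the catch is up the strip strikes it at lid travel 0.008; with the catch down it passes over, and once it covers part of the catch it keeps the catch down by itself.
- lid_bar (a point): Centre of the dark push bar bridging the lid's window, moving with the lid: 84 mm long (bin's y), 10 thick (x), 14 high, from 98 to 112 mm above the counter (this point 105). Push its rear face, 5 mm behind (-x) this point. At lid travel 0 this point is 22 mm ahead (+x) of catch_top; the window reaches from 55 mm behind to 15 mm ahead of this point.
- catch (a joint): How far in m the red spring catch is pressed down: 0 = up, 0.016 = bottomed. Its top must be down by at least 0.011 for the lid to pass (0.0125 to 0.015 is good). Springy: about 2.6 N when it starts to go down, about 6 N at the bottom; it returns by itself.
- catch_top (a point): Centre of the top face of the red catch, moving with it: a flat pad 50 mm long (bin's x), 40 wide (y), top 92 mm above the counter when up (3 mm above the lid's top). It moves only up and down. Its front end reaches beneath the push bar; the part behind the bar is free for the fingertips.
- jug: Bystander, loose: aluminium milk jug with a handle, 72 mm across, 95 mm high; origin at the centre of its underside.
- cup: Bystander, loose: white ceramic cup, 80 mm across, 65 mm high; origin at the centre of its underside.
- jar: Bystander, loose: amber glass jar with a wooden cap, 66 mm across, 100 mm high; origin at the centre of its underside.

How it is judged:
On the way, in this order (a step that is already met when the one before it is completed fails the run):
1. the fingers hold the red catch down (by 11 mm or more) while the lid is still open (value of joint catch above 0.011 m and contact force between the fingers and catch above 0.5 N and value of joint lid below 0.014 m), for 0.1 s.
2. the lid is pushed by the fingers over the catch, which is down (value of joint lid above 0.03 m and value of joint catch above 0.009 m and contact force between the fingers and lid above 0.2 N), for 0.02 s.
At the end, for the whole second after the job is handed in: The lid is shut (travel above 0.076 m of 0.084), the red catch is up again behind it (pressed less than 3 mm), and the jug, cup and jar stand upright within 20 mm of where they were (value of joint lid above 0.076 m and value of joint catch below 0.003 m and distance of each of jug, cup, jar from where it was at the start of the episode below 0.02 m and angle between each of jug, cup, jar's own z axis and vertical below 0.15 rad); the robot touches nothing.
It fails at once if the jug, cup or jar is moved more than 20 mm, lifted or carried (distance of any of jug, cup, jar from where it was at the start of the episode above 0.02 m).
It fails at once if the push bar is pinched between the fingers (x of the grasp point in the frame of lid_bar between -0.005 and 0.005 m and y of the grasp point in the frame of lid_bar between -0.045 and 0.045 m and z of the grasp point in the frame of lid_bar between -0.02 and 0.014 m).
It also fails if it takes over 32 s, if anything falls off the work surface, if the arm or the gripper's body presses on something with over 40 N, if the wrist force passes 120 N, or if a joint passes its speed limit or range.

### The arm

A 6-joint arm with a two-finger parallel gripper is mounted at the origin on the work surface. World frame = base frame: x ahead of the robot, y to its left, z up, the work surface at z = 0. Lengths are in m, angles in rad, forces in N, time in s.
With the tool pointing down it reaches from about 0.2 to 0.875 m from the base axis. Payload 3.4 kg.
Tool frame: the origin (TCP) lies on the centre line of the jaws, within the pads' length; the fingertips stand 25 mm ahead of it and the grasp point (between the pads) lies 6 mm ahead of it; z points along the fingers, y is the line along which they close (so a half turn about z gives the same grasp; the last joint's range is limited). The gripper opens to 94 mm and grips with 3 to 60 N. Pads are 16 mm wide; open, the fingers measure 119 mm over their backs; the gripper's body (75 mm by 177 mm) begins 78 mm behind the grasp point.
Start: joints at [1.018, 0.276, 1.505, -0, 1.361, -0.121], TCP at [0.241, 0.522, 0.23] pointing down, gripper open.
Joint ranges: [-2.89, 2.89], [-0.75, 2.08], [0.22, 2.7], [-1.18, 4.32], [0.11, 2.71], [-2.7, 2.7]. Speed limits (rad/s): [2.57, 2.57, 3.14, 3.14, 3.14, 3.14].

### API

Orientations are given as a unit quaternion [w, x, y, z].
In Python, from cell import read_state, viewer, job gives the robot as it stands.
- The arm moves only by the tool drive_tool, never from a script. Its argument "series" is one flat list of numbers, 7 for each row, row after row: the turn, a rotation vector about the tool's x, y, z in rad, then the shift along the tool's x, y, z in cm, then the gripper command: -1 is fully open, 1 is shut, values between are in proportion. A call has 1 to 8 rows; each row shifts and turns the commanded pose from where the row before left it, along the tool's axes as they then stand; what a row does not reach is not made up. A row lasts 1/12 s, in which the tool goes at most 41.7 mm and 7.16 degrees, less where a joint would pass 70% of its speed; a pose out of reach is approached as far as the arm can. A call with a gripper value outside its range is refused whole. The fingers move at their own pace and stop on an object; the grip force is fixed at half the most. Time passes only in rows, so rows that do not move let the fingers close. It gives the time, the measured TCP pose, the force, the opening and the grip force at its end, in the units of the state.
- read_state(): the state, without advancing time (a new reading comes with each control period).
- viewer.read_camera(name): name is "scene" or "top" or "wrist"; returns a dict with "img" (400x640x3 uint8, blue, green, red), "fov_y" (degrees; the focal length in pixels is half the picture's height over the tangent of half this angle, whatever the lens; pixels are square), "cx", "cy" (the principal point, pixels), "xyz" and "attitude" of the camera in the world. Camera axes: x right, y up, looking along -z (the intrinsics and any distortion apply to the point x, -y, -z); pixel columns grow to the right and rows downward; lengths in m; the calibration is good to about 2 mm. A picture is of the moment at which its call begins. There is no depth.
- job.hand_in(): hands the job in; it is judged then, once.
The state is a dict: "t": time; "joint_pos": joint angles; "dq": joint speeds; "effort": joint torques, N m; "ee_pos": TCP position; "tcp_rot": TCP orientation; "force": force on the tool from outside, world axes, zero at the start; "moment": the same for the moment, N m; "finger_gap": opening from 0.0 (shut) to 1.0 (fully open); "grasp_force": force on a finger pad.
Only numpy, scipy, OpenCV 4.12 (cv2) and the standard library are available. Lean on these libraries where they do the work, as an engineer would, in place of code of your own. Each camera call takes 0.05 s, during which the arm holds its last target. There are 200 camera calls.

## Working session

There is one attempt and no reset: what is moved stays moved. The work goes in short steps, Python scripts to look and compute and a tool call to move; the robot and the scene stay as the last step left them, time stands still between calls to the robot, and variables do not carry over. Pictures are saved under pics/ and viewed, at most 10 in all, crops included, and the job is handed in when it is done.

Besides the shell and the picture viewer there is one more tool, called after "Emit:" as name(argument=value, ...), one argument or row to a line, values as JSON. drive_tool: Moves the arm, as the interface text tells. Its arguments: {"type":"object","properties":{"series":{"type":"array"}},"required":["series"]}

```bash
mkdir -p pics; ls
cat > h.py <<'E'
import numpy as np,cv2,json
from scipy.spatial.transform import Rotation as R
from cell import read_state,viewer,job
E
python3 - <<'E'
from h import *
s=read_state();print({k:np.round(v,3).tolist() for k,v in s.items()})
for n in("top","scene"):
    c=viewer.read_camera(n);cv2.imwrite(f"pics/{n}0.png",c["img"]);print({k:v for k,v in c.items() if k!="img"})
E
```

```text
pics
{'t': 0.0, 'joint_pos': [1.018, 0.277, 1.506, -0.0, 1.361, -0.121], 'dq': [-0.002, 0.0, 0.0, 0.0, 0.001, -0.0], 'effort': [0.001, -40.458, -23.723, 0.07, 0.035, -0.0], 'ee_pos': [0.24, 0.522, 0.23], 'tcp_rot': [-0.0, 0.214, 0.977, -0.001], 'force': [-0.405, -0.618, 0.106], 'moment': [0.002, -0.023, -0.013], 'grasp_force': 0.0, 'finger_gap': 0.999}
{'fov_y': 48.576522325867565, 'cx': 318.3561743735255, 'cy': 199.9223067158505, 'xyz': array([0.50206868, 0.01614576, 0.78946487]), 'attitude': array([ 0.71233981,  0.03025382, -0.03292748, -0.7004088 ])}
{'fov_y': 56.84188830043783, 'cx': 313.51684644466036, 'cy': 197.33004859560577, 'xyz': array([ 0.96737084, -0.11358925,  0.61784977]), 'attitude': array([0.76829323, 0.26602862, 0.18563266, 0.55181048])}
```

View pics/top0.png

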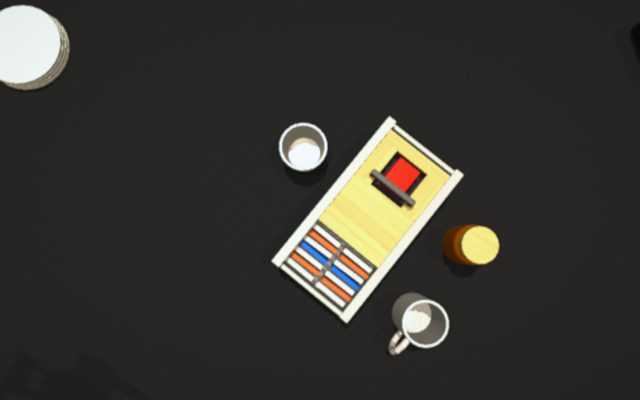

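View pics/scene0.png

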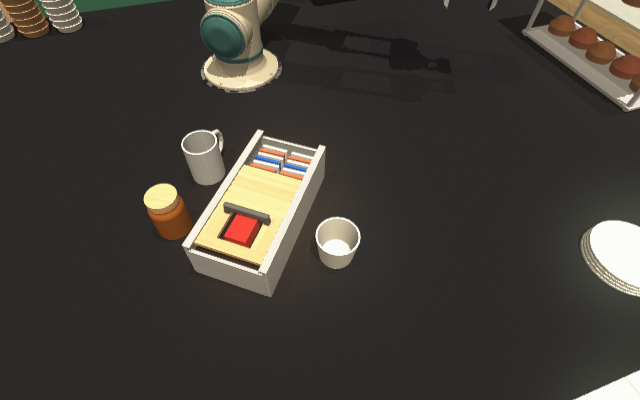

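The top view shows the red catch at about (404,174), the dark bar from (372,173) to (412,202), and bin rim corners at about (390,121), (462,174), (347,320) and (274,262). The lid shuts towards the lower left (sachets). The cup, jar and jug stand beside the bin.

```bash
cat >> h.py <<'E'
def ray(c,uv,z):
    f=200/np.tan(np.radians(c["fov_y"]/2)); uv=np.atleast_2d(uv).astype(float)
    d=np.c_[(uv[:,0]-c["cx"])/f,-(uv[:,1]-c["cy"])/f,-np.ones(len(uv))]
    d=R.from_quat(np.r_[c["attitude"][1:],c["attitude"][0]]).apply(d)
    return c["xyz"]+d*((z-c["xyz"][2])/d[:,2])[:,None]
def red(c):
    b,g,r=[c["img"][...,i].astype(int) for i in range(3)]
    m=((r>120)&(g<45)&(b<45)).astype(np.uint8)
    n,l,s,ce=cv2.connectedComponentsWithStats(m); k=1+np.argmax(s[1:,4])
    return max(cv2.findContours((l==k).astype(np.uint8),0,2)[0],key=cv2.contourArea),ce[k],s[k,4]
E
python3 - <<'E'
from h import *
c=viewer.read_camera("top")
p=ray(c,[[390,121],[462,174],[347,320],[274,262]],.093);print("rim",p.round(3),[np.linalg.norm(p[i]-p[(i+1)%4]).round(3) for i in range(4)])
ctr=p.mean(0); ax=(p[2]+p[3]-p[0]-p[1]);ax/=np.linalg.norm(ax);print("ctr",ctr,"ax",ax,np.degrees(np.arctan2(ax[1],ax[0])))
b=ray(c,[[372,173],[412,202]],.112);print("bar",b.round(3),np.linalg.norm(b[1]-b[0]),b.mean(0))
for n in("top","scene"):
    k=viewer.read_camera(n);ct,ce,a=red(k);box=cv2.boxPoints(cv2.minAreaRect(ct));q=ray(k,box,.092)
    print(n,ce,a,box.round(1).tolist(),q[:,:2].round(3).tolist(),ray(k,ce,.092).round(4))
print("obj",ray(c,[[304,140]],.065),ray(c,[[480,245]],.1),ray(c,[[425,323]],.095))
k=viewer.read_camera("scene");sb=ray(k,[[224,206],[270,219]],.112);print("bar scene",sb,sb.mean(0))
sr=ray(k,[[262,134],[325,149],[270,280],[188,243]],.093);print(sr.round(3))
v=cv2.resize(c["img"][100:340,250:510],None,fx=2.4,fy=2.4,interpolation=2);cv2.imwrite("pics/crop.png",v)
E
```

```text
rim [[ 0.694 -0.099  0.093]
 [ 0.61  -0.213  0.093]
 [ 0.38  -0.033  0.093]
 [ 0.466  0.081  0.093]] [np.float64(0.142), np.float64(0.292), np.float64(0.144), np.float64(0.29)]
ctr [ 0.53728216 -0.06597877  0.093     ] ax [-0.78548808  0.61887679  0.        ] 141.76584203976327
bar [[ 0.606 -0.068  0.112]
 [ 0.562 -0.13   0.112]] 0.07572773710500424 [ 0.58400284 -0.09888489  0.112     ]
top [412.77966102 176.6440678 ] 59 [[404.8999938964844, 191.0], [409.0, 163.0], [420.3999938964844, 164.6999969482422], [416.20001220703125, 192.6999969482422]] [[0.581, -0.123], [0.626, -0.129], [0.624, -0.148], [0.579, -0.141]] [[ 0.6043 -0.1354  0.092 ]]Traceback (most recent call last):
  File "<stdin>", line 7, in <module>
  File "h.py", line 12, in red
    n,l,s,ce=cv2.connectedComponentsWithStats(m); k=1+np.argmax(s[1:,4])
                                                      ~~~~~~~~~^^^^^^^^^
    return _wrapfunc(a, 'argmax', axis=axis, out=out, **kwds)
    return bound(*args, **kwds)
ValueError: attempt to get argmax of an empty sequence
```

```bash
sed -i '/b,g,r=/d; s/m=((r.*/h=cv2.cvtColor(c["img"],40).astype(int);m=(((h[...,0]<5)|(h[...,0]>174))\&(h[...,1]>170)\&(h[...,2]>90)).astype(np.uint8)/' h.py
python3 - <<'E'
from h import *
for n,uv in(("top",(404,174)),("scene",(240,230))):
    k=viewer.read_camera(n);print(k["img"][uv[1],uv[0]]);ct,ce,a=red(k);box=cv2.boxPoints(cv2.minAreaRect(ct));q=ray(k,box,.092)
    print(n,ce,a,box.round(1).tolist(),q[:,:2].round(3).tolist(),ray(k,ce,.092).round(4))
    if n=="top": c=k
sb=ray(k,[[224,206],[270,219]],.112);print("bar scene",sb,sb.mean(0))
print("rim scene",ray(k,[[262,134],[325,149],[270,280],[188,243]],.093).round(3))
print("obj",ray(c,[[304,140]],.065),ray(c,[[480,245]],.1),ray(c,[[425,323]],.095))
v=cv2.resize(c["img"][110:330,260:510],None,fx=2.4,fy=2.4,interpolation=2);cv2.imwrite("pics/crop.png",v)
E
```

```text
[ 32  54 247]
top [402.52608696 174.0173913 ] 690 [[384.1000061035156, 175.6999969482422], [400.20001220703125, 155.5], [421.0, 172.1999969482422], [404.8999938964844, 192.3000030517578]] [[0.605, -0.09], [0.638, -0.115], [0.612, -0.149], [0.579, -0.123]] [[ 0.6082 -0.1191  0.092 ]]
[ 61  75 251]
scene [241.80657895 229.92631579] 760 [[222.8000030517578, 237.39999389648438], [236.8000030517578, 209.39999389648438], [261.20001220703125, 221.60000610351562], [247.1999969482422, 249.60000610351562]] [[0.614, -0.148], [0.565, -0.114], [0.603, -0.08], [0.649, -0.114]] [[ 0.6095 -0.1147  0.092 ]]
bar scene [[ 0.56613593 -0.1332009   0.112     ]
 [ 0.61677507 -0.06596711  0.112     ]] [ 0.5914555  -0.09958401  0.112     ]
rim scene [[ 0.392 -0.026  0.093]
 [ 0.474  0.083  0.093]
 [ 0.713 -0.093  0.093]
 [ 0.607 -0.203  0.093]]
obj [[0.66653001 0.03945782 0.065     ]] [[ 0.49800545 -0.23769144  0.1       ]] [[ 0.37726381 -0.15298841  0.095     ]]
```

View pics/crop.png

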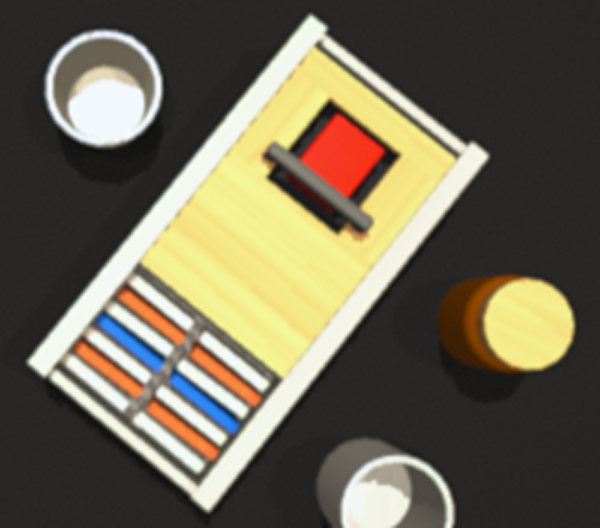

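The crop gives better rim corners, about (390.8,116.3), (463.8,174.6), (346.7,322.9) and (272.5,260.8). The bar top is centred near (393,188). The catch is clear behind it.

Run:
```python
from h import *
c=viewer.read_camera("top")
p=ray(c,[[390.8,116.3],[463.8,174.6],[346.7,322.9],[272.5,260.8]],.093);print("rim",p.round(3).tolist(),[np.linalg.norm(p[i]-p[(i+1)%4]).round(3) for i in range(4)])
ax=(p[2]+p[3]-p[0]-p[1]);ax/=np.linalg.norm(ax);print("ctr",p.mean(0),np.degrees(np.arctan2(ax[1],ax[0])))
b=ray(c,[[372.5,172.5],[413.3,203.5]],.112);print("bar",np.linalg.norm(b[1]-b[0]),b.mean(0))
s=read_state();w,x,y,z=s["tcp_rot"];r=R.from_quat([x,y,z,w])
T=np.array([.606,-.118,.23]);print("tool x ang",np.degrees(np.arctan2(*r.apply([1,0,0])[1::-1])),"shift in tool axes",r.inv().apply(T-s["ee_pos"])*100)
```

```text
rim [[0.701, -0.1, 0.093], [0.609, -0.216, 0.093], [0.375, -0.033, 0.093], [0.468, 0.084, 0.093]] [np.float64(0.149), np.float64(0.297), np.float64(0.149), np.float64(0.297)]
ctr [ 0.53834302 -0.06630928  0.093     ] 141.80193670906533
bar 0.07852536801889334 [ 0.58326065 -0.10026493  0.112     ]
tool x ang 155.25820411247167 shift in tool axes [-5.99761979e+01 -4.28478631e+01  4.42886310e-02]
```

Emit:
drive_tool(
  series=[0,0,0,-3.3,-2.35,0,1,0,0,0,-3.3,-2.35,0,1,0,0,0,-3.3,-2.35,0,1,0,0,0,-3.3,-2.35,0,1,0,0,0,-3.3,-2.35,0,1,0,0,0,-3.3,-2.35,0,1,0,0,0,-3.3,-2.35,0,1,0,0,0,-3.3,-2.35,0,1],
)

```text
t: 1.07
ee_pos: [0.4023, 0.2393, 0.2308]
tcp_rot: [0.0, 0.214, 0.977, 0.0]
force: [0.7, 0.7, 0.7]
finger_gap: 0.471
grasp_force: 0.0
```

Emit:
drive_tool(
  series=[0,0,0,-3.3,-2.35,0,1,0,0,0,-3.3,-2.35,0,1,0,0,0,-3.3,-2.35,0,1,0,0,0,-3.3,-2.35,0,1,0,0,0,-3.3,-2.35,0,1,0,0,0,-3.3,-2.35,0,1,0,0,0.1,-2,-1.5,0,1,0,0,0.1,0,0,0,1],
)

```text
t: 1.73
ee_pos: [0.5373, 0.0033, 0.2302]
tcp_rot: [0.001, 0.315, 0.949, -0.001]
force: [0.4, -0.7, -0.1]
finger_gap: 0.004
grasp_force: 0.0
```

Emit:
drive_tool(
  series=[0,0,0.035,0,0,0,1,0,0,0,0,0,0,1],
)

```text
t: 1.9
ee_pos: [0.5347, 0.0073, 0.2302]
tcp_rot: [-0.0, 0.328, 0.945, 0.0]
force: [-0.8, 0.3, 1.0]
finger_gap: 0.003
grasp_force: 0.0
```

```bash
cat >> h.py <<'E'
def rel(T):
    s=read_state();w,x,y,z=s["tcp_rot"];r=R.from_quat([x,y,z,w])
    print("t",s["t"],"tcp",s["ee_pos"].round(4) if hasattr(s["ee_pos"],"round") else s["ee_pos"],"F",s["force"],"gap",s["finger_gap"],"xang",np.degrees(np.arctan2(*r.apply([1,0,0])[1::-1])),"z",r.apply([0,0,1]))
    print("shift cm",(r.inv().apply(np.array(T)-s["ee_pos"])*100).round(2))
E
python3 - <<'E'
from h import *
rel([.602,-.116,.23])
c=viewer.read_camera("wrist");print(c["xyz"],c["fov_y"],c["cx"],c["cy"]);cv2.imwrite("pics/w1.png",c["img"])
E
```

```text
t 1.9 tcp [0.5347 0.0073 0.2302] F [-0.80813608  0.28797984  0.98314061] gap 0.0033305800247043858 xang 141.68293935387078 z [-3.86496300e-04  2.08708528e-04 -9.99999904e-01]
shift cm [-12.93  -5.5    0.02]
[0.46973639 0.05793077 0.38457384] 67.60314474625946 319.9897430518343 205.78985613467037
```

View pics/w1.png

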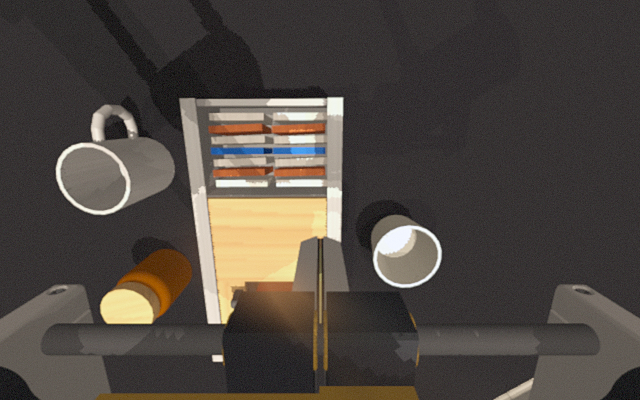

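The wrist view shows the bin aligned with the image columns (walls at u≈200 and 335). The fingertips are at (320,240), still ahead and to the right of the bar at (262,290). Moving above the catch.

Emit:
drive_tool(
  series=[0,0,0,-3.3,-1.4,0,1,0,0,0,-3.3,-1.4,0,1,0,0,0,-3.3,-1.4,0,1,0,0,0,-3.0,-1.3,0,1,0,0,0,0,0,3,1,0,0,0,0,0,3,1,0,0,0,0,0,3,1,0,0,0,0,0,0,1],
)

```text
t: 2.62
ee_pos: [0.5977, -0.1134, 0.1347]
tcp_rot: [-0.006, 0.327, 0.945, -0.0]
force: [-1.3, 0.1, -1.0]
finger_gap: 0.006
grasp_force: 0.0
```

Run:
```python
from h import *
rel([.602,-.116,.122])
c=viewer.read_camera("scene");a=c["img"][120:300,160:360];c=viewer.read_camera("wrist");b=c["img"][200:400,200:440]
a=cv2.resize(a,(400,360),interpolation=2);b=cv2.resize(b,(400,333),interpolation=2)
cv2.imwrite("pics/s2.png",np.hstack([a,np.vstack([b,np.zeros((27,400,3),np.uint8)])]))
```

```text
t 2.6167 tcp [ 0.5977 -0.1134  0.1347] F [-1.29180549  0.11241871 -1.00277842] gap 0.00606275506617815 xang 141.86908451106825 z [-0.01122446  0.00359703 -0.99993053]
shift cm [-0.51  0.07  1.26]
```

View pics/s2.png

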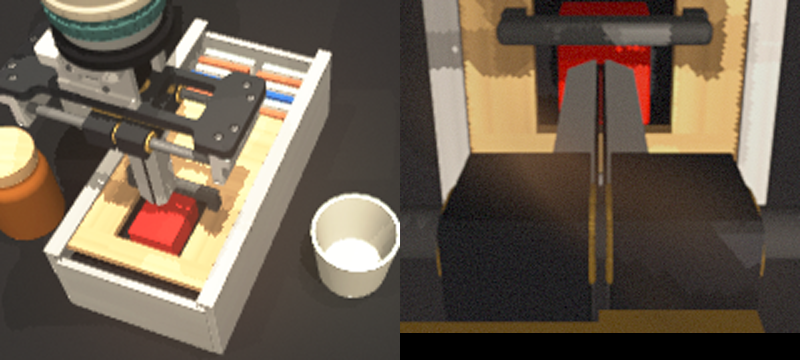

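The left view shows the closed fingertips just above the red catch, behind the bar. The wrist view shows the fingers (u≈600) centred on the catch (560–650). Checking the settled pose.

Run:
```python
from h import *
rel([.602,-.116,.122])
```

```text
t 2.7167 tcp [ 0.6014 -0.1143  0.1401] F [0.09206324 0.17132568 0.14889395] gap 0.006189376536644307 xang 141.87421396758717 z [-1.88541231e-03  6.58364754e-04 -9.99998006e-01]
shift cm [-0.16 -0.09  1.81]
```

Emit:
drive_tool(
  series=[0,0,0,-0.1,-0.05,1,1,0,0,0,0,0,1,1,0,0,0,0,0,0.3,1,0,0,0,0,0,0.3,1,0,0,0,0,0,0.3,1,0,0,0,0,0,0.3,1,0,0,0,0,0,0,1,0,0,0,0,0,0,1],
)

```text
t: 3.38
ee_pos: [0.6024, -0.1158, 0.1089]
tcp_rot: [0.0, 0.327, 0.945, 0.0]
force: [-0.7, 1.8, 4.5]
finger_gap: 0.005
grasp_force: 2.0
```

Emit:
drive_tool(
  series=[0,0,0,0,0,0.3,1,0,0,0,0,0,0.25,1,0,0,0,0,0,0,1,0,0,0,0,0,0,1,0,0,0,0,0,0,1],
)

```text
t: 3.8
ee_pos: [0.6025, -0.1158, 0.1031]
tcp_rot: [0.0, 0.327, 0.945, 0.0]
force: [-0.9, 1.9, 5.8]
finger_gap: 0.003
grasp_force: 2.6
```

Emit:
drive_tool(
  series=[0,0,0,0.3,0,0,1,0,0,0,0.3,0,0,1,0,0,0,0.3,0,0,1,0,0,0,0.3,0,0,1,0,0,0,0.3,0,0,1,0,0,0,0.3,0,0,1],
)

```text
t: 4.3
ee_pos: [0.5919, -0.1069, 0.1043]
tcp_rot: [0.005, 0.327, 0.945, -0.001]
force: [4.0, -3.2, 4.7]
finger_gap: 0.01
grasp_force: 3.3
```

Run:
```python
from h import *
rel([.538343-.084*-.7859,-.0663-.084*.6184,.1035])
c=viewer.read_camera("scene");a=c["img"][120:300,160:360];c=viewer.read_camera("wrist");b=c["img"][200:400,200:440]
a=cv2.resize(a,(400,360),interpolation=2);b=cv2.resize(b,(400,333),interpolation=2)
cv2.imwrite("pics/s3.png",np.hstack([a,np.vstack([b,np.zeros((27,400,3),np.uint8)])]))
```

```text
t 4.3 tcp [ 0.5919 -0.1069  0.1043] F [ 4.04549806 -3.23510066  4.69375812] gap 0.010230218271468373 xang 141.80901640079102 z [ 0.0085134  -0.00434256 -0.99995433]
shift cm [-1.68 -0.12  0.1 ]
```

View pics/s3.png

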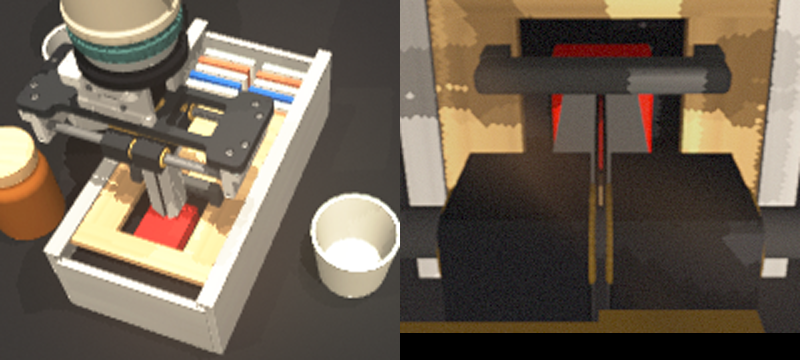

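The catch is down at the fingertips, the bar is in contact (5 N resisting) and the lid's tail is reaching the catch. Continuing the push.

Emit:
drive_tool(
  series=[0,0,0,0.3,0,0.05,1,0,0,0,0.3,0,0,1,0,0,0,0.3,0,0,1,0,0,0,0.3,0,0,1,0,0,0,0.3,0,0,1,0,0,0,0.3,0,0,1,0,0,0,0.3,0,0,1,0,0,0,0.3,0,0,1],
)

```text
t: 5.07
ee_pos: [0.5714, -0.091, 0.1031]
tcp_rot: [0.003, 0.327, 0.945, -0.0]
force: [3.6, -2.3, 2.7]
finger_gap: 0.005
grasp_force: 2.2
```

Emit:
drive_tool(
  series=[0,0,0,0.3,0,0,1,0,0,0,0.3,0,0,1,0,0,0,0.3,0,0,1,0,0,0,0.3,0,0,1,0,0,0,0.3,0,0,1,0,0,0,0.3,0,0,1,0,0,0,0.3,0,0,1,0,0,0,0.3,0,0,1],
)

```text
t: 5.73
ee_pos: [0.5502, -0.0748, 0.1024]
tcp_rot: [0.0, 0.327, 0.945, 0.0]
force: [4.1, -1.9, 1.8]
finger_gap: 0.007
grasp_force: 2.1
```

Run:
```python
from h import *
rel([.538343+.009*-.7859,-.0663+.009*.6184,.1035])
```

```text
t 5.7333 tcp [ 0.5502 -0.0748  0.1024] F [ 4.11203779 -1.94375254  1.77329519] gap 0.007193443163417292 xang 141.79616436431743 z [ 1.28520233e-04  2.65426657e-04 -9.99999957e-01]
shift cm [ 2.36 -0.07 -0.11]
```

Emit:
drive_tool(
  series=[0,0,0,0.3,0,0,1,0,0,0,0.3,0,0,1,0,0,0,0.3,0,0,1,0,0,0,0.3,0,0,1,0,0,0,0.3,0,0,1,0,0,0,0.3,0,0,1,0,0,0,0.2,0,0,1],
)

```text
t: 6.32
ee_pos: [0.533, -0.062, 0.102]
tcp_rot: [-0.002, 0.327, 0.945, -0.0]
force: [1.3, -0.0, 0.7]
finger_gap: 0.004
grasp_force: 0.8
```

Emit:
drive_tool(
  series=[0,0,0,0.15,0,0,1,0,0,0,0.15,0,0,1,0,0,0,0,0,0,1],
)

```text
t: 6.57
ee_pos: [0.5308, -0.0606, 0.1019]
tcp_rot: [-0.001, 0.327, 0.945, -0.0]
force: [0.1, -0.6, -1.3]
finger_gap: 0.004
grasp_force: 0.5
```

Run:
```python
from h import *
rel([.538343+.009*-.7859,-.0663+.009*.6184,.1035])
```

```text
t 6.5667 tcp [ 0.5308 -0.0606  0.1019] F [ 0.07344979 -0.59282897 -1.30016196] gap 0.004108460835929665 xang 141.8151454646279 z [-2.84468783e-03  3.31843986e-04 -9.99995899e-01]
shift cm [-0.04  0.01 -0.16]
```

Emit:
drive_tool(
  series=[0,0,0,0.15,0,0,1,0,0,0,0.15,0,0,1,0,0,0,0.15,0,0,1,0,0,0,0,0,0,1],
)

```text
t: 6.9
ee_pos: [0.5309, -0.0604, 0.1022]
tcp_rot: [0.003, 0.327, 0.945, -0.001]
force: [6.1, -6.9, -7.4]
finger_gap: 0.006
grasp_force: 4.4
```

Run:
```python
from h import *
rel([.538343+.009*-.7859,-.0663+.009*.6184,.1035])
c=viewer.read_camera("scene");a=c["img"][120:300,160:360];c=viewer.read_camera("top");b=c["img"][100:300,290:490]
a=cv2.resize(a,(400,360),interpolation=2);b=cv2.resize(b,(360,360),interpolation=2)
cv2.imwrite("pics/s4.png",np.hstack([a,b]))
```

```text
t 6.9 tcp [ 0.5309 -0.0604  0.1022] F [ 6.09214434 -6.93852    -7.36808887] gap 0.006034401602787271 xang 141.8523712880855 z [ 0.00420104 -0.00449328 -0.99998108]
shift cm [-0.05  0.   -0.13]
```

View pics/s4.png

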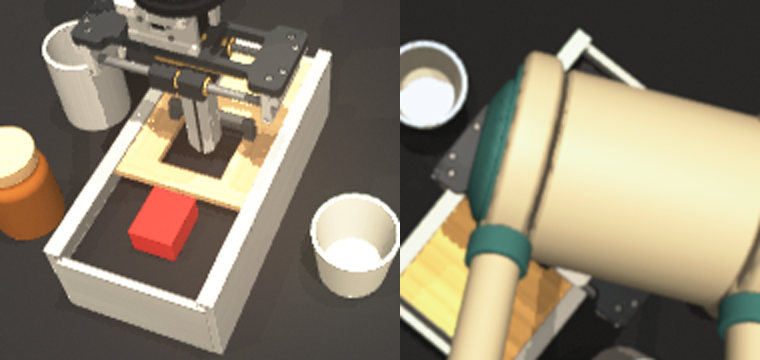

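The left view shows the lid shut and the red catch up behind its tail. The force rise with no further travel means the end stop is reached. Backing off a little, then lifting.

Emit:
drive_tool(
  series=[0,0,0,-0.6,0,0,1,0,0,0,-0.6,0,0,1,0,0,0,0,0,-1,1,0,0,0,0,0,-2.5,1,0,0,0,0,0,-3,1,0,0,0,0,0,-3,1,0,0,0,0,0,-3,1,0,0,0,0,0,0,1],
)

```text
t: 7.67
ee_pos: [0.5409, -0.0658, 0.2343]
tcp_rot: [0.005, 0.327, 0.945, 0.001]
force: [0.0, 0.2, -0.2]
finger_gap: 0.006
grasp_force: 0.0
```

Emit:
drive_tool(
  series=[0,0,0,0,0,0,1,0,0,0,0,0,0,1,0,0,0,0,0,0,1],
)

```text
t: 7.92
ee_pos: [0.537, -0.0651, 0.2262]
tcp_rot: [-0.002, 0.327, 0.945, -0.0]
force: [-0.7, 0.0, 0.1]
finger_gap: 0.006
grasp_force: 0.0
```

Run:
```python
from h import *
rel([.53,-.06,.22])
c=viewer.read_camera("scene");cv2.imwrite("pics/s5.png",cv2.resize(c["img"][90:300,120:400],None,fx=2.5,fy=2.5,interpolation=2))
```

```text
t 7.9167 tcp [ 0.537  -0.0651  0.2262] F [-0.70257145  0.04062767  0.07565182] gap 0.0056197860316655295 xang 141.79679309479988 z [-0.00319713  0.00109341 -0.99999429]
shift cm [ 0.86 -0.03  0.62]
```

View pics/s5.png

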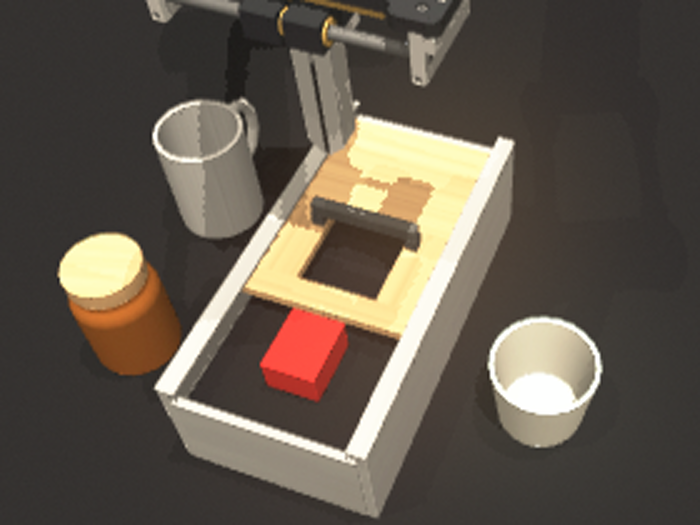

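The lid is shut, the catch is up at about (305,350) behind the tail, the bystanders are undisturbed and the hand is clear.

```bash
python3 -c "
from h import *
print(job.hand_in())"
```

```text
the job is handed in; nothing more can be done
None
```

The job is handed in (no verdict was returned): the last picture shows the lid shut, the red catch up behind it, the jug, cup and jar still standing with no visible shift, and the hand clear.

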